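# Set the last leg of a shower stool to its button hole

### The job

The shower stool is upside down in the fitting fixture and one leg still hangs loose between its holes. Turn that leg by its rubber foot until its sprung button lines up with the row of holes, and draw it up to the middle hole, like the other three legs, so that the button pops out through that hole. Do it gently by feel, without straining the button against its tube, then let go and leave the other things on the counter where they are.

Things in the scene. Friction and masses are not known exactly. Their poses are not given: they have to be found in the camera images.
- stool: Upturned round shower stool, fixed in three jaws: white seat 300 mm across, 30 mm thick, and four upright 31 mm aluminium outer tubes, 120 mm from its centre, ending 152 mm above the counter; each holds an inner tube with a black rubber foot on top. Origin: seat centre at counter level, z up; +x points to the loose leg. The set legs stand at +y, -x, -y.
- sleeve: Fixed outer tube of the loose leg, 31 mm outside. Origin: on its axis at counter level; z up, +x straight out from the stool's centre. Three 10 mm holes, 75, 100 and 125 mm above the counter, face +x; the middle one is wanted. The inner tube slides in it (4 N rub, 1.5 N weight) and turns about its axis (0.06 N m rub), at most 1.7 rad either way from +x.
- target_hole (a point): Mouth of the middle hole, on the sleeve's outside, 100 mm above the counter. To pop out, the button must come within about 1.5 mm of the hole's middle in height and about 7 degrees of +x of the sleeve in turn. Once out it locks the leg, with about 1 mm of play each way. More than 16 N between button and tube bends the button.
- foot: Rubber foot of the loose leg, where it is gripped: cylinder 36 mm across, 190 to 230 mm above its origin; in its top 16 mm a toe, 14 mm wide, juts out 12 mm along +x. Origin: on the leg's axis, 100 mm below the button; z up. It starts 10 to 15 mm below its set height, toe 0 to 1.35 rad counter-clockwise of straight out. It sits tight, but its toe shows the button's direction only to 25 degrees.
- foot_top (a point): Centre of the top face of the loose leg's foot: 230 mm above the counter when the button is at the middle hole.
- button_out (a joint): How far the loose leg's button stands out (m): about 0 while the tube's wall holds it in, 0.007 when popped through a hole. The button is a flat-nosed steel pin, 7.4 mm thick, its nose bevelled 0.8 mm, on the inner tube, pressed outwards by a spring of 3 to 5 N against the inside of the outer tube, 13 mm from its axis.
- jar: Bystander: closed white jar, 60 mm in diameter, 85 mm tall, origin under its centre.
- vial: Bystander: closed amber vial, 42 mm in diameter, 80 mm tall, origin under its centre.
- carton: Bystander: closed white carton 60 x 100 x 45 mm, origin under its centre.
- pick_bin: Bystander: open blue-grey bin 110 x 80 x 60 mm, origin under its centre.

How it is judged:
By the outcome, as a careful person would: the job done as asked, in the order asked, and still so for the second after the job is handed in, with the robot touching nothing.
It also fails if it takes over 48 s, if anything falls off the work surface, if the arm or the gripper's body presses on something with over 40 N, if the wrist force passes 120 N, or if a joint passes its speed limit or range.

### The arm

A 6-joint arm with a two-finger parallel gripper is mounted at the origin on the work surface. World frame = base frame: x ahead of the robot, y to its left, z up, the work surface at z = 0. Lengths are in m, angles in rad, forces in N, time in s.
With the tool pointing down it reaches from about 0.375 to 0.975 m from the base axis. Payload 3.8 kg.
Tool frame: the origin (TCP) lies midway between the tips of the shut fingers; the grasp point (between the pads) lies 19 mm behind it; z points along the fingers, y is the direction in which the jaws open and shut (so a half turn about z gives the same grasp; the last joint's range is limited). The gripper opens to 88 mm and grips with 3 to 60 N. Pads are 18 mm wide; open, the fingers measure 123 mm over their backs; the gripper's body (75 mm by 187 mm) begins 45 mm behind the grasp point.
Start: joints at [1.147, 0.264, 1.604, -0, 1.274, -0.037], TCP at [0.255, 0.625, 0.239] pointing down, gripper open.
Joint ranges: [-2.63, 2.63], [-0.94, 2.18], [0.31, 2.57], [-1.31, 4.45], [0, 2.66], [-2.55, 2.55]. Speed limits (rad/s): [2.57, 2.57, 3.14, 3.14, 3.14, 3.14].

### API

Orientations are given as a unit quaternion [x, y, z, w].
In Python, from workcell import observe, camera, hand_in, regions_of, landmark_of gives the robot as it stands.
- The arm moves only by the tool step_arm, never from a script. Its argument "series" is one flat list of numbers, 7 for each row, row after row: the finger opening in mm, from 0 to 88.1, then the shift along the tool's x, y, z in units of 30 mm (1.0 is 30 mm), then the turn, a rotation vector about the tool's x, y, z in rad. In form: [hand, dx, dy, dz, wx, wy, wz, hand, dx, dy, dz, wx, wy, wz, ...]. A call has 1 to 12 rows; each row shifts and turns the commanded pose from where the row before left it, along the tool's axes as they then stand; what a row does not reach is not made up. A row lasts 1/10 s, in which the tool goes at most 50 mm and 8.59 degrees, less where a joint would pass 70% of its speed; a pose out of reach is approached as far as the arm can. A call is refused whole if a number of a shift passes 1 or a number of a turn 0.15, either way. A call with a gripper value outside its range is refused whole. The fingers move at their own pace and stop on an object; the grip force is fixed at half the most. Time passes only in rows, so rows that do not move let the fingers close. It gives the time, the measured TCP pose, the force and the opening at its end, in the units of the state.
- observe(): the state, without advancing time (a new reading comes with each control period).
- camera(name): name is "scene" or "top" or "wrist"; returns a dict with "color" (384x512x3 uint8, red, green, blue), "fx", "fy", "cx", "cy" (pixels), "xyz" and "attitude" of the camera in the world. Camera axes: x right, y down, z forward; pixel columns grow to the right and rows downward; lengths in m; the calibration is good to about 2 mm. A picture is of the moment at which its call begins. There is no depth.
- hand_in(): hands the job in, once; it reports no verdict.
Trained networks look in a picture, given as the dict that the camera call returned (one of the last four; its "shot" number tells which), for a name from the list of things; names that differ only in an ending like _2 or _b are one class to them, and where a whole thing is asked for, a point or a joint stands for the part that bears it (a point fixed in the world has none). Each returns a list of dicts, best first, with "score" (0 to 1); they miss things now and then, are a little off and sometimes report something else, mostly with a low value. They report only what shows in the picture. A call takes as long as a camera call.
- regions_of(picture, target): "region" (384x512 bool, what is visible of it).
- landmark_of(picture, target): "centre" ([x, y, z] in m, in world coordinates, good to about 4 mm: a listed point, or the origin of a listed thing).
The state is a dict: "t": time; "joint_pos": joint angles; "qd": joint speeds; "effort": joint torques, N m; "eef_pos": TCP position; "orientation": TCP orientation; "contact_force": force on the tool from outside, world axes, zero at the start; "wrist_torque": the same for the moment, N m; "width": finger opening in m.
Only numpy, scipy, OpenCV 4.12 (cv2) and the standard library are available. Lean on these libraries where they do the work, as an engineer would, in place of code of your own. Each camera call takes 0.05 s, during which the arm holds its last target.

## Working session

There is one attempt and no reset: what is moved stays moved. The work goes in short steps, Python scripts to look and compute and a tool call to move; the robot and the scene stay as the last step left them, time stands still between calls to the robot, and variables do not carry over. Pictures are saved under pics/ and viewed, and the job is handed in when it is done.

Besides the shell and the picture viewer there is one more tool, called after "Emit:" by a JSON object that holds its "fn" and its "kwargs", one argument or row to a line. step_arm: Moves the arm, as the interface text tells. Its arguments: {"type":"object","properties":{"series":{"type":"array","items":{"type":"number"}}},"required":["series"]}

```bash
ls; mkdir -p pics; python3 - <<'E'
from workcell import observe, camera, regions_of, landmark_of
import cv2
s=observe();print({k:(v if not hasattr(v,'__len__') else [round(float(x),4) for x in v]) for k,v in s.items()})
for n in ["scene","top"]:
    p=camera(n);cv2.imwrite(f"pics/a_{n}.png",p["color"][:,:,::-1])
    print(n,p["fx"],p["fy"],p["cx"],p["cy"],p["xyz"],p["attitude"])
    for t in ["stool","sleeve","target_hole","foot","foot_top","jar","vial","carton","pick_bin"]:
        try:
            print(t,[(round(d["score"],2),[round(float(x),4) for x in d["centre"]]) for d in landmark_of(p,t)][:3])
        except Exception as e: print(t,e)
E
```

```text
pics
{'t': 0.0, 'joint_pos': [1.1471, 0.2647, 1.6053, 0.0001, 1.2737, -0.0369], 'qd': [-0.0005, 0.0006, -0.0003, -0.0019, 0.0015, 0.0014], 'effort': [0.0025, -50.2116, -35.688, 0.0728, 0.0295, -0.0002], 'eef_pos': [0.2543, 0.6245, 0.2374], 'orientation': [0.1922, 0.9814, -0.0011, -0.0003], 'contact_force': [0.385, -0.7033, -0.6463], 'wrist_torque': [-0.0232, 0.0125, 0.0119], 'width': 0.08817311008572053}
scene 474.79333069571095 474.79333069571095 252.37807232880826 191.73479329910668 [ 1.21319225 -0.35343319  1.17187298] [ 0.81489418  0.49025503 -0.15757914 -0.26601936]
stool [(0.79, [0.5898, -0.0113, -0.0])]
sleeve [(0.79, [0.6952, 0.0437, 0.0017])]
target_hole [(0.82, [0.705, 0.0512, 0.0955])]
foot []
foot_top [(0.6, [0.6977, 0.0489, 0.2145])]
jar [(0.71, [0.4236, 0.3846, -0.0037])]
vial [(0.62, [0.5517, 0.3341, -0.0018]), (0.49, [0.6947, 0.0469, 0.2154])]
carton [(0.78, [0.425, -0.342, 0.0007])]
pick_bin [(0.58, [0.6946, 0.0477, -0.0015])]
top 494.0758303105863 494.0758303105863 254.3637701675075 191.09807969215646 [0.37566306 0.0076612  1.57013048] [-0.69598213  0.71478151 -0.05392644  0.04228727]
stool [(0.92, [0.5913, -0.0082, 0.0019])]
sleeve [(0.42, [0.6945, 0.0467, 0.002])]
target_hole [(0.63, [0.7082, 0.0554, 0.098])]
foot []
foot_top [(0.45, [0.6968, 0.048, 0.2169])]
jar [(0.76, [0.423, 0.377, 0.0017])]
vial [(0.53, [0.5499, 0.3291, -0.0028])]
carton [(0.81, [0.4264, -0.3402, 0.0014])]
pick_bin []
```

```bash
python3 - <<'E'
import cv2
a=cv2.imread("pics/a_scene.png");b=cv2.imread("pics/a_top.png")
cv2.imwrite("pics/b_scene.png",a)
cv2.imwrite("pics/b_scenez.png",cv2.resize(a[110:270,180:390],None,fx=3.7,fy=3.7,interpolation=cv2.INTER_CUBIC))
cv2.imwrite("pics/b_topz.png",cv2.resize(b[40:170,190:340],None,fx=4.5,fy=4.5,interpolation=cv2.INTER_CUBIC))
E
```

```text
(no output)
```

View pics/a_scene.png

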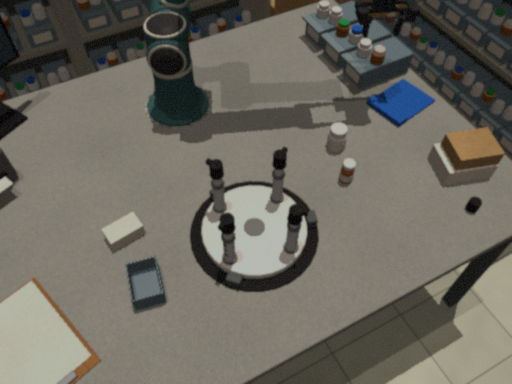

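View pics/a_top.png

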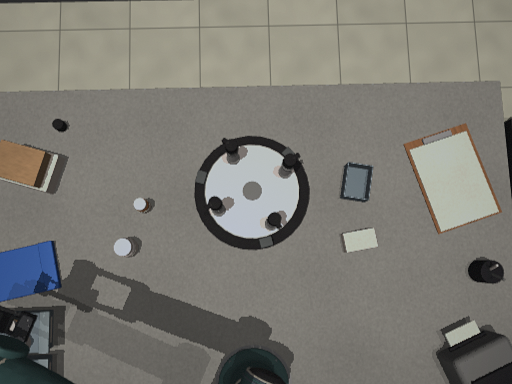

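View pics/b_scenez.png

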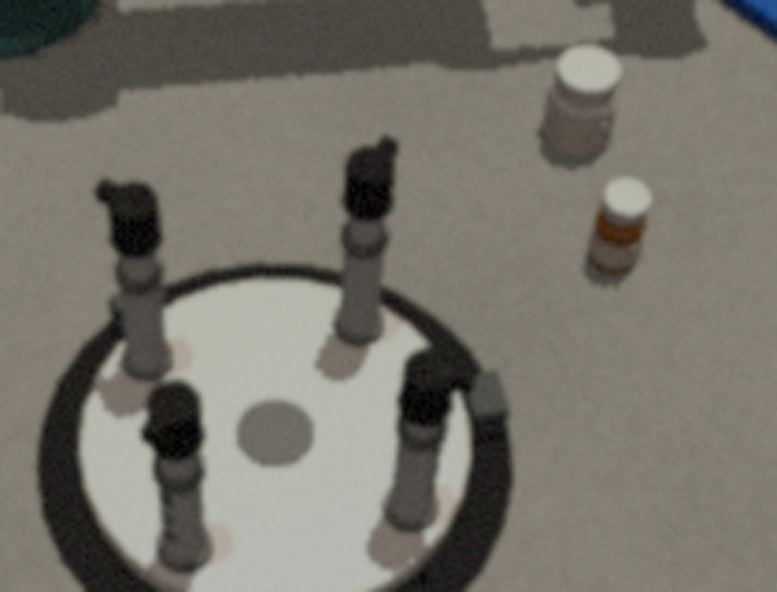

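View pics/b_topz.png

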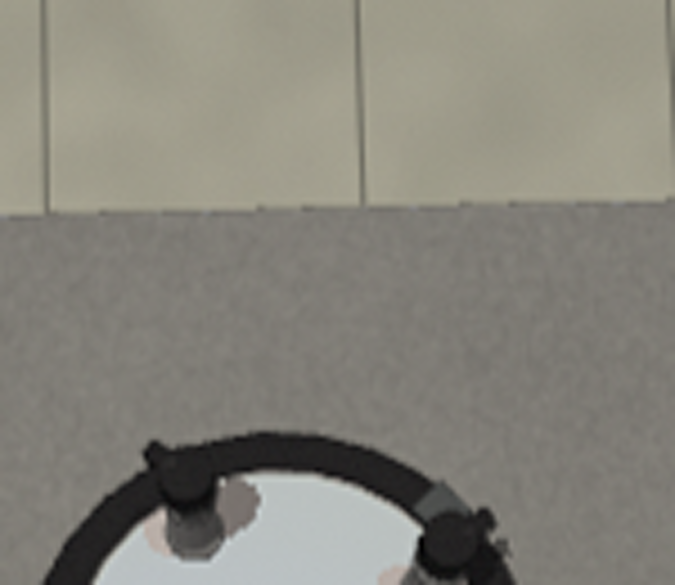

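Emit:
{"fn": "step_arm", "kwargs": {
  "series": [88, -0.3, -0.2, -1, 0, 0, 0, 88, -1, -0.6, -1, 0, 0, 0, 88, -1, -0.6, -0.8, 0, 0, 0, 88, -1, -0.6, 0, 0, 0, 0, 88, -1, -0.6, 0, 0, 0, 0, 88, -1, -0.6, 0, 0, 0, 0, 88, -1, -0.6, 0, 0, 0, 0, 88, -1, -0.6, 0, 0, 0, 0, 88, -1, -0.6, 0, 0, 0, 0, 88, -1, -0.6, 0, 0, 0, 0, 88, -1, -0.6, 0, 0, 0, 0, 88, -1, -0.6, 0, 0, 0, 0]
}}

```text
t: 2.2
eef_pos: [0.4923, 0.3071, 0.3229]
orientation: [0.192, 0.981, 0.0, 0.0]
contact_force: [-0.9, 0.3, 0.7]
width: 0.0881
```

```bash
cat > h.py <<'E'
from workcell import observe, camera, regions_of, landmark_of
import cv2, numpy as np
from scipy.spatial.transform import Rotation as R
def st():
    s=observe()
    r=R.from_quat(s["orientation"]).as_matrix()
    print("t",round(s["t"],2),"p",np.round(s["eef_pos"],4),"yaw_y",round(float(np.degrees(np.arctan2(r[1,1],r[0,1]))),2),"z",np.round(r[:,2],3),"F",np.round(s["contact_force"],2),"T",np.round(s["wrist_torque"],3),"w",round(s["width"],4),"q6",round(s["joint_pos"][5],2))
    return s
def pix(p,X):
    c=R.from_quat(p["attitude"]).as_matrix().T@(np.asarray(X)-p["xyz"])
    return p["cx"]+p["fx"]*c[0]/c[2], p["cy"]+p["fy"]*c[1]/c[2]
def ray(p,u,v,z):
    d=R.from_quat(p["attitude"]).as_matrix()@np.array([(u-p["cx"])/p["fx"],(v-p["cy"])/p["fy"],1])
    return p["xyz"]+d*(z-p["xyz"][2])/d[2]
E
python3 - <<'E'
from h import *
st()
p=camera("wrist");cv2.imwrite("pics/c_w.png",p["color"][:,:,::-1]); print(p["xyz"],p["attitude"],p["fx"])
E
```

```text
t 2.2 p [0.4923 0.3071 0.3229] yaw_y 67.84 z [ 0.  0. -1.] F [-0.86  0.29  0.66] T [-0.015 -0.022 -0.039] w 0.0881 q6 -0.67
[0.4166054  0.34006097 0.46996021] [0.81911759 0.55095544 0.0901433  0.13179023] 300.1924905516225
```

View pics/c_w.png

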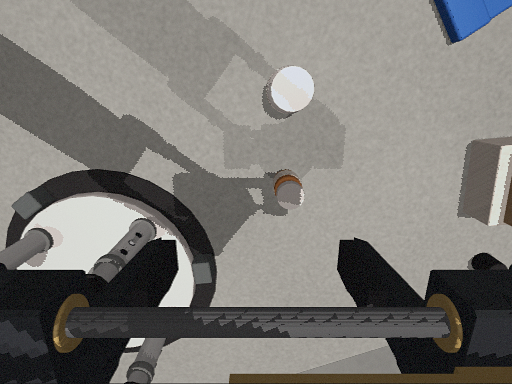

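Emit:
{"fn": "step_arm", "kwargs": {
  "series": [88, 0, 0, 0, 0, 0, 0.15, 88, 0, 0, 0, 0, 0, 0.15, 88, 0, 0, 0, 0, 0, 0.15, 88, 0, 0, 0, 0, 0, 0.15, 88, 0, 0, 0, 0, 0, 0.15, 88, 0, 0, 0, 0, 0, 0.15, 88, 0, 0, 0, 0, 0, 0.15, 88, 0, 0, 0, 0, 0, 0.15, 88, 0, 0, 0, 0, 0, 0.15, 88, 0, 0, 0, 0, 0, 0.15, 88, 0, 0, 0, 0, 0, 0.15, 88, 0, 0, 0, 0, 0, 0.15]
}}

```text
t: 3.45
eef_pos: [0.4915, 0.3085, 0.3228]
orientation: [0.89, 0.457, 0.0, -0.0]
contact_force: [-0.7, 1.1, 0.4]
width: 0.0883
```

```bash
python3 - <<'E'
from h import *
s=st()
r=R.from_quat(s["orientation"]).as_matrix()
# target: TCP 80mm back along x
tgt=np.array([0.695,0.046,0.33])-0.07*r[:,0]*1
print(r.T@(tgt-s["eef_pos"])/0.03)
E
```

```text
t 3.45 p [0.4915 0.3085 0.3228] yaw_y -35.65 z [ 0.  0. -1.] F [-0.72  1.07  0.44] T [-0.056  0.063 -0.048] w 0.0883 q6 1.14
[-5.48861915 10.61104631 -0.24139626]
```

Emit:
{"fn": "step_arm", "kwargs": {
  "series": [88, -0.5, 0.95, 0, 0, 0, 0, 88, -0.5, 0.95, 0, 0, 0, 0, 88, -0.5, 0.95, 0, 0, 0, 0, 88, -0.5, 0.95, 0, 0, 0, 0, 88, -0.5, 0.95, 0, 0, 0, 0, 88, -0.5, 0.95, 0, 0, 0, 0, 88, -0.5, 0.95, 0, 0, 0, 0, 88, -0.5, 0.95, 0, 0, 0, 0, 88, -0.5, 0.95, 0, 0, 0, 0, 88, -0.5, 0.95, 0, 0, 0, 0, 88, -0.5, 0.95, 0, 0, 0, 0, 88, 0, 0.15, 0, 0, 0, 0]
}}

```text
t: 4.65
eef_pos: [0.6568, -0.0132, 0.3223]
orientation: [0.889, 0.458, -0.0, 0.001]
contact_force: [0.6, -0.7, -0.7]
width: 0.0879
```

```bash
python3 - <<'E'
from h import *
st()
p=camera("wrist");cv2.imwrite("pics/d_w.png",cv2.resize(p["color"][:,:,::-1],(768,576),interpolation=cv2.INTER_CUBIC))
print(p["xyz"])
for t in ["stool","sleeve","target_hole","foot","foot_top"]:
    print(t,[(round(d["score"],2),[round(float(x),4) for x in d["centre"]]) for d in landmark_of(p,t)][:3])
for z in (0.152,.2155,.23): print(z,pix(p,[0.695,0.046,z]))
E
```

```text
t 4.65 p [ 0.6568 -0.0132  0.3223] yaw_y -35.49 z [-0.    -0.001 -1.   ] F [ 0.65 -0.67 -0.72] T [-0.038  0.121 -0.001] w 0.0879 q6 0.56
[0.70428415 0.05569909 0.46928309]
stool [(0.58, [0.5904, -0.0103, 0.0041])]
sleeve []
target_hole []
foot []
foot_top [(0.94, [0.6957, 0.0425, 0.2162])]
0.152 (np.float64(254.98457558457187), np.float64(111.43611015903257))
0.2155 (np.float64(254.51803294841048), np.float64(114.81643197674775))
0.23 (np.float64(254.37739524909898), np.float64(115.83541855273887))
```

View pics/d_w.png

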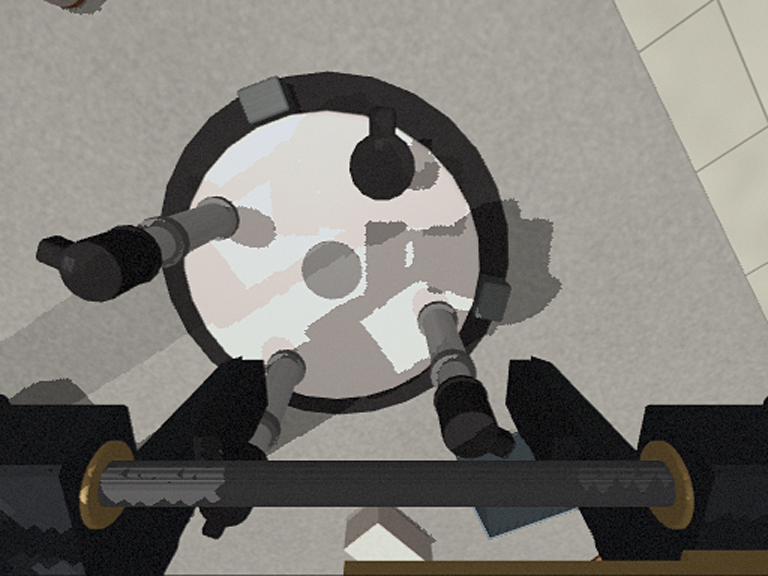

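```bash
python3 - <<'E'
from h import *
p=camera("wrist")
q=landmark_of(p,"foot_top");print(q[0]["score"],q[0]["centre"])
r=regions_of(p,"foot")
for d in r[:3]:
    m=d["region"];ys,xs=np.nonzero(m);print(d["score"],m.sum(),xs.mean(),ys.mean(),xs.min(),xs.max(),ys.min(),ys.max())
g=p["color"].max(axis=2)
crop=g[60:140,225:290]
m=(crop<50).astype(np.uint8)
cv2.imwrite("pics/e.png",cv2.resize(p["color"][60:140,225:290,::-1],None,fx=7,fy=7,interpolation=cv2.INTER_NEAREST))
k=.6667
for z in (.217,):
    a=ray(p,382*k,166*k,z);b=ray(p,382*k,115*k,z);print(a,b,np.degrees(np.arctan2(*(b-a)[[1,0]])),np.linalg.norm(b-a))
E
```

```text
0.66 [0.6953, 0.0446, 0.2166]
0.77 1858 259.8853606027987 109.42088266953714 238 282 76 137
[0.69531854 0.05339069 0.217     ] [0.71015757 0.07431593 0.217     ] 54.657833850663394 0.02565273211896877
```

View pics/e.png

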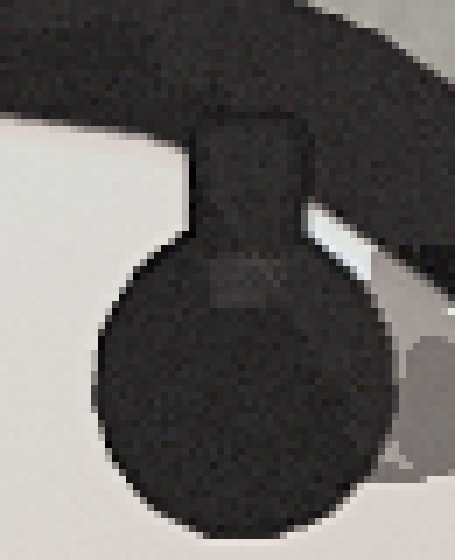

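```bash
python3 - <<'E'
from h import *
s=st()
p=camera("wrist")
for z in (.217,):
    a=ray(p,260.1,115.4,z);b=ray(p,260.6,76.4,z);print(a,b,np.degrees(np.arctan2(*(b-a)[[1,0]])),np.linalg.norm(b-a))
r=R.from_quat(s["orientation"]).as_matrix()
print(r.T@(a-s["eef_pos"])/.03)
E
```

```text
t 5.1 p [ 0.6555 -0.0091  0.323 ] yaw_y -35.22 z [ 0.  0. -1.] F [-0.04  0.42  0.22] T [-0.035  0.1   -0.068] w 0.0882 q6 0.56
[0.69694812 0.04753842 0.217     ] [0.71423809 0.07152871 0.217     ] 54.21944748451832 0.029571559100005897
[2.33699773 0.03931337 3.53280736]
```

Emit:
{"fn": "step_arm", "kwargs": {
  "series": [88, 1, 0, 0, 0, 0, 0, 88, 1, 0.04, 0, 0, 0, 0, 88, 0.3, 0, 1, 0, 0, 0, 88, 0, 0, 1, 0, 0, 0, 88, 0, 0, 0, 0, 0, 0]
}}

```text
t: 5.65
eef_pos: [0.6937, 0.0463, 0.2569]
orientation: [0.888, 0.46, -0.004, -0.002]
contact_force: [-0.0, 0.3, -0.8]
width: 0.088
```

```bash
python3 - <<'E'
from h import *
s=st()
p=camera("wrist");cv2.imwrite("pics/f_w.png",cv2.resize(p["color"][:,:,::-1],(768,576),interpolation=cv2.INTER_CUBIC))
print(pix(p,[0.697,0.0475,.217]),landmark_of(p,"foot_top"),landmark_of(p,"target_hole"))
E
```

```text
t 5.65 p [0.6937 0.0463 0.2569] yaw_y -35.22 z [-0.01 -0.   -1.  ] F [-0.    0.27 -0.83] T [-0.028  0.09   0.007] w 0.088 q6 0.65
(np.float64(262.3579875736308), np.float64(223.42795072387727)) [{'centre': [0.6989, 0.0453, 0.2171], 'score': 0.89}] [{'centre': [0.7099, 0.0513, 0.0953], 'score': 0.85}, {'centre': [0.5913, -0.0094, 0.0053], 'score': 0.73}]
```

View pics/f_w.png

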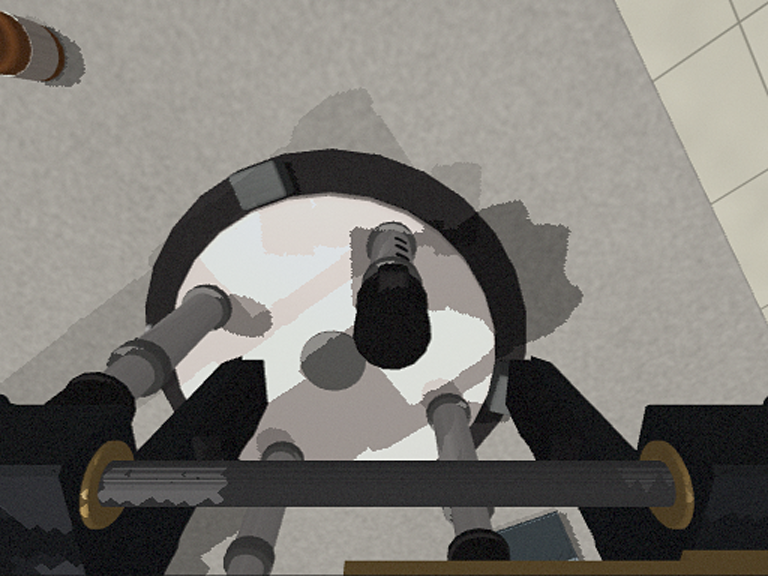

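Emit:
{"fn": "step_arm", "kwargs": {
  "series": [88, 0.06, 0.08, 0.8, 0, 0, 0, 88, 0, 0, 0.8, 0, 0, 0, 88, 0, 0, 0.9, 0, 0, 0, 88, 0, 0, 0, 0, 0, 0]
}}

```text
t: 6.2
eef_pos: [0.6981, 0.0452, 0.1856]
orientation: [0.888, 0.459, -0.002, -0.001]
contact_force: [-1.1, -0.9, -0.7]
width: 0.0879
```

```bash
python3 - <<'E'
from h import *
s=st()
p=camera("wrist");cv2.imwrite("pics/g_w.png",cv2.resize(p["color"][:,:,::-1],(768,576),interpolation=cv2.INTER_CUBIC))
print(landmark_of(p,"foot_top"),landmark_of(p,"target_hole"))
st()
E
```

```text
t 6.2 p [0.6981 0.0452 0.1856] yaw_y -35.32 z [-0.004 -0.    -1.   ] F [-1.09 -0.93 -0.65] T [-0.046  0.089  0.009] w 0.0879 q6 0.65
[] [{'centre': [0.7069, 0.0511, 0.0977], 'score': 0.95}]
t 6.35 p [0.7011 0.0455 0.1906] yaw_y -35.31 z [ 0.004  0.    -1.   ] F [ 0.4   0.06 -0.07] T [-0.067  0.129  0.003] w 0.0879 q6 0.65
```

View pics/g_w.png

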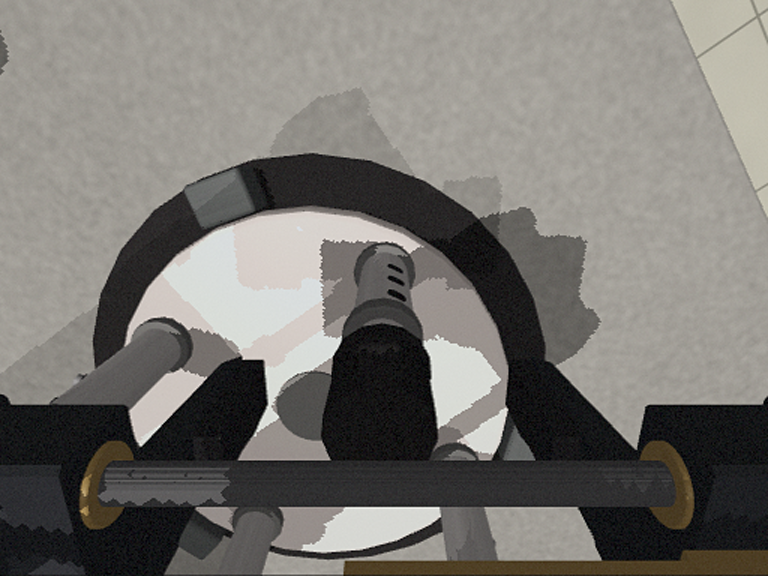

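```bash
python3 - <<'E'
from h import *
for i in range(5):
    s=st(); print(np.round(s["joint_pos"],4)); camera("wrist")
E
```

```text
t 6.35 p [0.7011 0.0455 0.1906] yaw_y -35.31 z [ 0.004  0.    -1.   ] F [ 0.4   0.06 -0.07] T [-0.067  0.129  0.003] w 0.0879 q6 0.65
[0.0293 0.3433 1.5918 0.     1.2028 0.6456]
t 6.4 p [0.7014 0.0455 0.191 ] yaw_y -35.31 z [ 0.005  0.    -1.   ] F [ 1.16 -0.74  0.36] T [-0.071  0.095  0.036] w 0.0882 q6 0.65
[0.0294 0.343  1.5915 0.     1.2025 0.6456]
t 6.45 p [0.7014 0.0456 0.191 ] yaw_y -35.3 z [ 0.005  0.    -1.   ] F [-0.57  0.43 -0.08] T [-0.122  0.126  0.016] w 0.088 q6 0.65
[ 0.0294  0.3429  1.5916 -0.      1.2023  0.6456]
t 6.5 p [0.7012 0.0456 0.1907] yaw_y -35.3 z [ 0.004  0.    -1.   ] F [ 0.06 -0.32  0.42] T [-0.014  0.146  0.058] w 0.0879 q6 0.65
[0.0295 0.343  1.592  0.     1.2022 0.6456]
t 6.55 p [0.7009 0.0456 0.1902] yaw_y -35.3 z [ 0.004  0.    -1.   ] F [ 0.55 -0.12 -0.01] T [-0.067  0.118 -0.032] w 0.088 q6 0.65
[0.0295 0.3433 1.5926 0.     1.2021 0.6456]
```

Emit:
{"fn": "step_arm", "kwargs": {
  "series": [88, -0.06, -0.12, 0.2, 0, 0, 0, 88, 0, 0, 0, 0, 0, 0, 88, 0, 0, 0, 0, 0, 0, 88, 0, 0, 0, 0, 0, 0]
}}

```text
t: 7.0
eef_pos: [0.6956, 0.0463, 0.1815]
orientation: [0.888, 0.459, -0.0, -0.0]
contact_force: [-1.2, 0.0, -0.6]
width: 0.0879
```

```bash
python3 - <<'E'
from h import *
for i in range(3):
    s=st(); p=camera("wrist")
print(pix(p,[.6965,.0465,.217]),pix(p,[.6965,.0465,.177]))
cv2.imwrite("pics/h.png",cv2.resize(p["color"][140:320,150:360,::-1],None,fx=3.5,fy=3.2,interpolation=cv2.INTER_CUBIC))
E
```

```text
t 7.0 p [0.6956 0.0463 0.1815] yaw_y -35.29 z [-0. -0. -1.] F [-1.23  0.04 -0.61] T [-0.113  0.133 -0.016] w 0.0879 q6 0.65
t 7.05 p [0.6957 0.0462 0.1816] yaw_y -35.29 z [-0. -0. -1.] F [ 1.06 -1.3   0.79] T [-0.019  0.025  0.043] w 0.0879 q6 0.65
t 7.1 p [0.6958 0.0462 0.1817] yaw_y -35.3 z [ 0. -0. -1.] F [-0.14 -0.15 -1.1 ] T [-0.09   0.133 -0.033] w 0.088 q6 0.65
(np.float64(260.90889609212036), np.float64(296.37077502544577)) (np.float64(260.0598804835193), np.float64(252.03737740161182))
```

View pics/h.png

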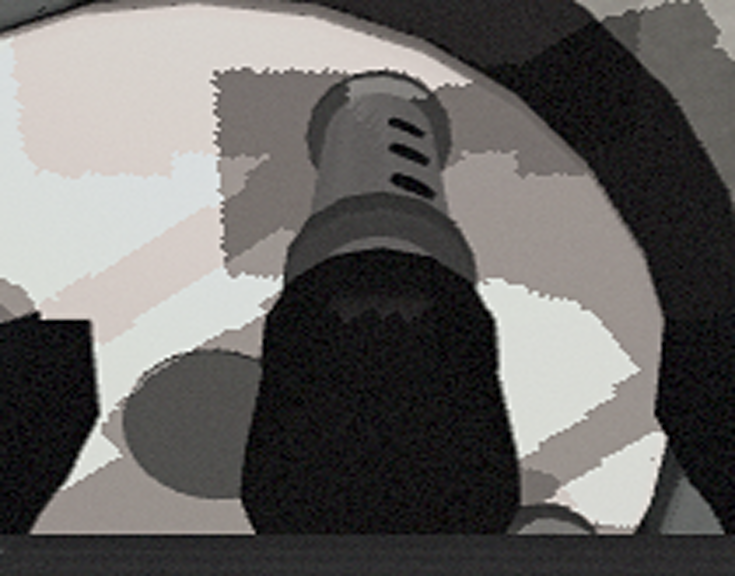

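Emit:
{"fn": "step_arm", "kwargs": {
  "series": [60, 0, 0, 0, 0, 0, 0, 40, 0, 0, 0, 0, 0, 0, 30, 0, 0, 0, 0, 0, 0, 20, 0, 0, 0, 0, 0, 0, 20, 0, 0, 0, 0, 0, 0, 20, 0, 0, 0, 0, 0, 0]
}}

```text
t: 7.75
eef_pos: [0.6957, 0.0462, 0.1817]
orientation: [0.888, 0.459, 0.0, 0.0]
contact_force: [0.3, -0.6, -0.3]
width: 0.0418
```

```bash
python3 - <<'E'
from h import *
for i in range(3):
    s=st(); p=camera("wrist")
cv2.imwrite("pics/i.png",cv2.resize(p["color"][140:320,150:360,::-1],None,fx=3.5,fy=3.2,interpolation=cv2.INTER_CUBIC))
E
```

```text
t 7.75 p [0.6957 0.0462 0.1817] yaw_y -35.3 z [ 0. -0. -1.] F [ 0.3 -0.6 -0.3] T [-0.068  0.078  0.035] w 0.0418 q6 0.65
t 7.8 p [0.6957 0.0462 0.1817] yaw_y -35.3 z [ 0.  0. -1.] F [ 0.11 -0.18  0.1 ] T [-0.074  0.079  0.044] w 0.0378 q6 0.65
t 7.85 p [0.6961 0.046  0.1818] yaw_y -35.29 z [ 0.001 -0.    -1.   ] F [ 1.29 -0.9  -2.72] T [-0.092  0.03  -0.033] w 0.0352 q6 0.65
```

View pics/i.png

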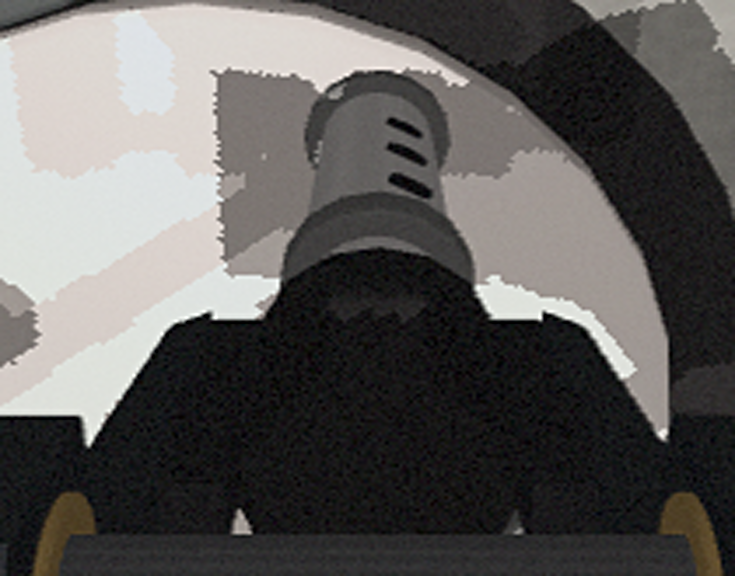

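Emit:
{"fn": "step_arm", "kwargs": {
  "series": [20, 0, 0, 0, 0, 0, 0, 20, 0, 0, 0, 0, 0, 0, 20, 0, 0, 0, 0, 0, 0]
}}

```text
t: 8.2
eef_pos: [0.696, 0.046, 0.1818]
orientation: [0.888, 0.459, 0.0, 0.0]
contact_force: [2.6, -1.3, -0.9]
width: 0.0354
```

```bash
cat > look.py <<'E'
import sys
from h import *
F=[];T=[]
for i in range(3):
    s=observe();F.append(s["contact_force"]);T.append(s["wrist_torque"]);p=camera("wrist")
s=st();print("meanF",np.mean(F,0).round(2),"meanT",np.mean(T,0).round(3))
u,v=pix(p,[.7105,.0535,.100]);print("hole px",u,v)
u,v=int(u),int(v)
c=p["color"][v-30:v+30,u-40:u+40,::-1]
cv2.imwrite("pics/%s.png"%sys.argv[1],cv2.resize(c,None,fx=8,fy=8,interpolation=cv2.INTER_CUBIC))
E
python3 look.py j
```

```text
t 8.35 p [0.696  0.046  0.1817] yaw_y -35.3 z [ 0.001 -0.    -1.   ] F [ 4.25 -0.89 -1.68] T [-0.349 -0.305 -0.026] w 0.0351 q6 0.65
meanF [ 2.1  -1.1  -0.99] meanT [-0.302 -0.225 -0.021]
hole px 268.022660119893 189.33972318526315
```

View pics/j.png

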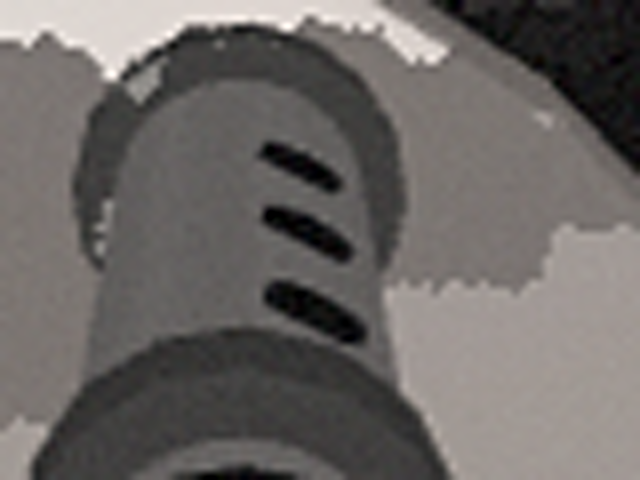

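Emit:
{"fn": "step_arm", "kwargs": {
  "series": [20, 0, 0, -0.07, 0, 0, 0, 20, 0, 0, -0.07, 0, 0, 0, 20, 0, 0, -0.07, 0, 0, 0, 20, 0, 0, -0.06, 0, 0, 0, 20, 0, 0, -0.06, 0, 0, 0, 20, 0, 0, 0, 0, 0, 0]
}}

```text
t: 8.95
eef_pos: [0.6959, 0.046, 0.1902]
orientation: [0.888, 0.459, -0.0, 0.0]
contact_force: [5.5, -1.9, -6.6]
width: 0.035
```

```bash
python3 look.py k; python3 - <<'E'
from h import *
for n in ("scene","top"):
  p=camera(n); print([(d["score"],d["centre"]) for d in landmark_of(p,"foot_top")])
E
```

```text
t 9.1 p [0.6959 0.046  0.1902] yaw_y -35.3 z [-0. -0. -1.] F [ 5.72 -2.78 -6.65] T [-0.288 -0.682 -0.063] w 0.0349 q6 0.65
meanF [ 5.27 -1.9  -6.96] meanT [-0.321 -0.72  -0.004]
hole px 267.86837284550705 186.23037166421355
[]
[]
```

View pics/k.png

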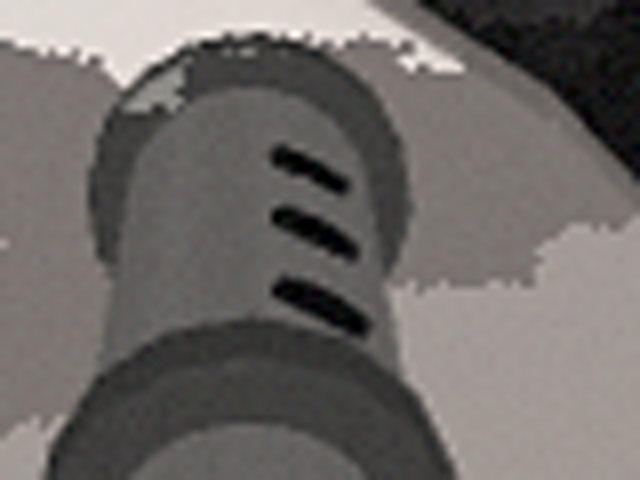

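Emit:
{"fn": "step_arm", "kwargs": {
  "series": [20, 0.01, 0.035, -0.04, 0, 0, 0, 20, 0, 0, -0.05, 0, 0, 0, 20, 0, 0, -0.06, 0, 0, 0, 20, 0, 0, 0, 0, 0, 0]
}}

```text
t: 9.7
eef_pos: [0.6961, 0.0459, 0.1956]
orientation: [0.888, 0.459, -0.001, -0.0]
contact_force: [1.8, -0.5, -7.9]
width: 0.0354
```

```bash
python3 look.py l
```

```text
t 9.85 p [0.6961 0.0459 0.1956] yaw_y -35.29 z [-0.002  0.    -1.   ] F [ 1.47  0.06 -8.87] T [-0.138 -0.15   0.004] w 0.0354 q6 0.65
meanF [ 1.42 -0.74 -7.83] meanT [-0.154 -0.207 -0.02 ]
hole px 267.61102462110694 184.4251887091033
```

View pics/l.png

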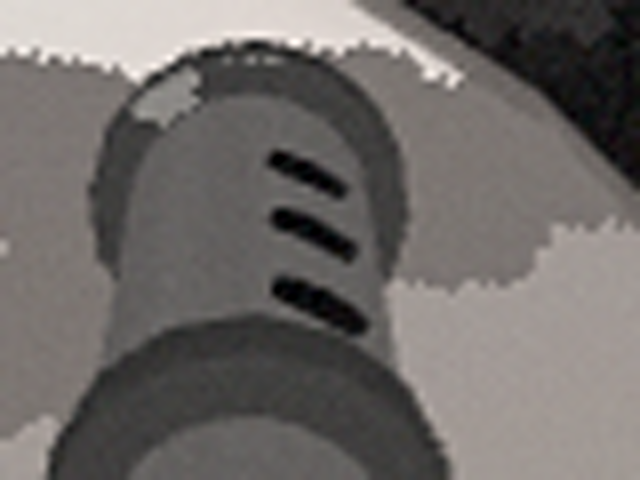

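Emit:
{"fn": "step_arm", "kwargs": {
  "series": [20, 0, 0, 0.03, 0, 0, 0.02, 20, 0, 0, 0, 0, 0, 0.03, 20, 0, 0, 0, 0, 0, 0.03, 20, 0, 0, 0, 0, 0, 0]
}}

```text
t: 10.25
eef_pos: [0.6961, 0.046, 0.1956]
orientation: [0.906, 0.423, -0.0, -0.0]
contact_force: [-1.4, -1.2, -3.7]
width: 0.0351
```

```bash
python3 look.py m
```

```text
t 10.4 p [0.6962 0.046  0.1956] yaw_y -39.87 z [-0.001  0.    -1.   ] F [-3.15 -0.04 -2.68] T [-0.097  0.54   0.026] w 0.0349 q6 0.73
meanF [-1.96 -0.44 -3.27] meanT [-0.127  0.41  -0.015]
hole px 266.24614073263126 183.85635913476742
```

Emit:
{"fn": "step_arm", "kwargs": {
  "series": [20, 0, 0, 0, 0, 0, 0.03, 20, 0, 0, 0, 0, 0, 0.03, 20, 0, 0, 0, 0, 0, 0.03, 20, 0, 0, 0, 0, 0, 0]
}}

```text
t: 10.8
eef_pos: [0.6962, 0.046, 0.1956]
orientation: [0.924, 0.382, -0.0, -0.0]
contact_force: [-4.2, 0.7, -2.2]
width: 0.035
```

```bash
python3 look.py n
```

```text
t 10.95 p [0.6963 0.046  0.1956] yaw_y -44.99 z [-0.001  0.    -1.   ] F [-5.36 -0.65 -1.31] T [-0.028  0.924  0.038] w 0.0351 q6 0.82
meanF [-4.04 -0.07 -1.8 ] meanT [-0.064  0.784 -0.033]
hole px 264.7694724454174 183.23508103411626
```

View pics/n.png

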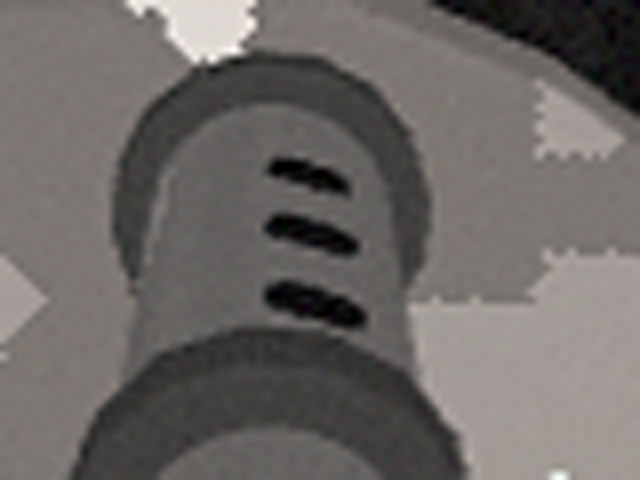

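Emit:
{"fn": "step_arm", "kwargs": {
  "series": [20, -0.015, -0.015, 0, 0, 0, 0.03, 20, 0, 0, 0, 0, 0, 0.03, 20, 0, 0, 0, 0, 0, 0.03, 20, 0, 0, 0, 0, 0, 0]
}}

```text
t: 11.35
eef_pos: [0.6962, 0.046, 0.1956]
orientation: [0.94, 0.341, 0.0, -0.0]
contact_force: [-2.6, -0.3, -0.4]
width: 0.0355
```

```bash
python3 look.py o
```

```text
t 11.5 p [0.6962 0.046  0.1955] yaw_y -50.15 z [ 0.  0. -1.] F [-3.6  -0.07 -1.09] T [0.033 0.703 0.014] w 0.0352 q6 0.91
meanF [-2.87  0.2  -0.95] meanT [-0.02   0.66  -0.017]
hole px 263.25892301623753 182.71132884270014
```

View pics/o.png

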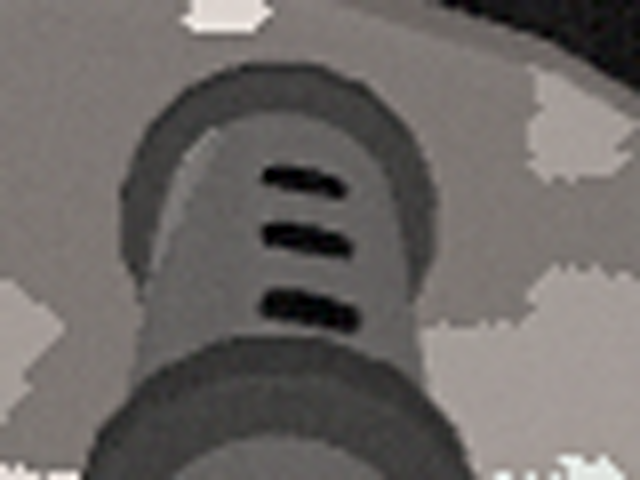

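Emit:
{"fn": "step_arm", "kwargs": {
  "series": [20, -0.015, -0.02, 0, 0, 0, 0.03, 20, 0, 0, 0, 0, 0, 0.03, 20, 0, 0, 0, 0, 0, 0.03, 20, 0, 0, 0, 0, 0, 0]
}}

```text
t: 11.9
eef_pos: [0.6961, 0.046, 0.1956]
orientation: [0.955, 0.298, 0.001, 0.0]
contact_force: [-0.4, 1.0, -1.5]
width: 0.0353
```

```bash
python3 look.py p
```

```text
t 12.05 p [0.6961 0.046  0.1956] yaw_y -55.3 z [ 0.002 -0.    -1.   ] F [ 0.35 -0.5  -1.86] T [-0.03   0.223  0.079] w 0.0352 q6 1.0
meanF [-1.    0.1  -1.36] meanT [-0.038  0.256 -0.034]
hole px 261.7589016360969 182.24879984743148
```

View pics/p.png

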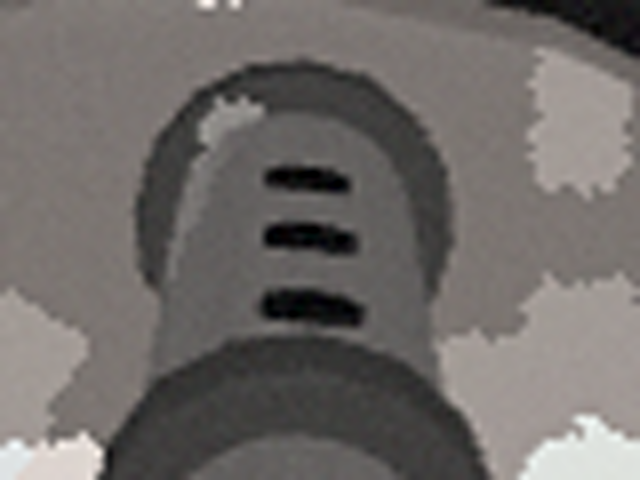

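Emit:
{"fn": "step_arm", "kwargs": {
  "series": [20, 0, 0, 0, 0, 0, 0.03, 20, 0, 0, 0, 0, 0, 0.03, 20, 0, 0, 0, 0, 0, 0.03, 20, 0, 0, 0, 0, 0, 0]
}}

```text
t: 12.45
eef_pos: [0.6961, 0.046, 0.1956]
orientation: [0.967, 0.255, 0.001, 0.0]
contact_force: [0.7, -0.8, -2.2]
width: 0.0352
```

```bash
python3 look.py q
```

```text
t 12.6 p [0.696  0.046  0.1956] yaw_y -60.46 z [ 0.002 -0.    -1.   ] F [ 1.57 -1.12 -1.49] T [ 0.017 -0.076 -0.056] w 0.035 q6 1.09
meanF [ 0.68 -0.7  -1.83] meanT [-0.072  0.08  -0.029]
hole px 260.26884032298466 181.8589367653896
```

View pics/q.png

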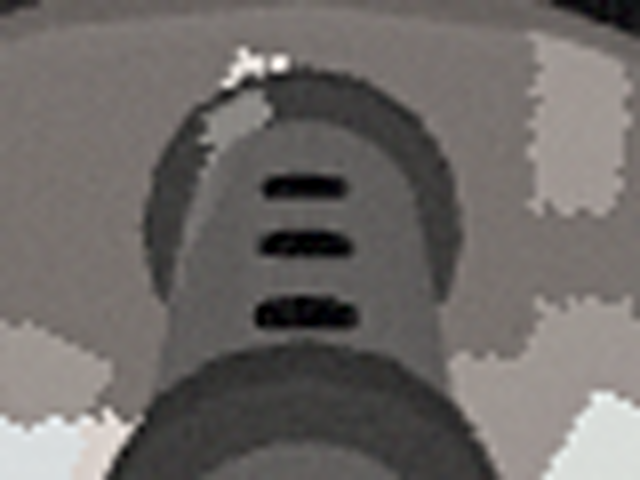

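Emit:
{"fn": "step_arm", "kwargs": {
  "series": [20, 0, 0, 0, 0, 0, 0.03, 20, 0, 0, 0, 0, 0, 0.03, 20, 0, 0, 0, 0, 0, 0.03, 20, 0, 0, 0, 0, 0, 0]
}}

```text
t: 13.0
eef_pos: [0.696, 0.046, 0.1956]
orientation: [0.977, 0.211, 0.001, 0.0]
contact_force: [1.1, -1.4, -1.0]
width: 0.0354
```

```bash
python3 look.py r
```

```text
t 13.15 p [0.696  0.046  0.1956] yaw_y -65.62 z [ 0.002 -0.    -1.   ] F [ 2.62 -0.14 -1.86] T [-0.054 -0.196 -0.056] w 0.0354 q6 1.18
meanF [ 2.05 -1.15 -1.52] meanT [-0.07  -0.136 -0.034]
hole px 258.7323729498466 181.60571826588716
```

View pics/r.png

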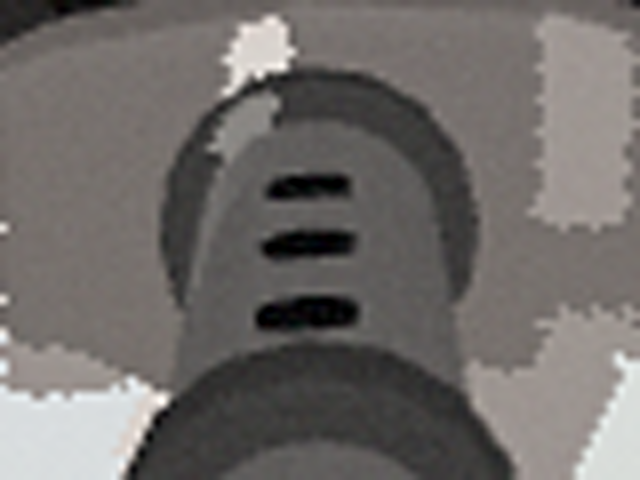

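Emit:
{"fn": "step_arm", "kwargs": {
  "series": [20, 0, 0.02, 0, 0, 0, 0.03, 20, 0, 0, 0, 0, 0, 0.03, 20, 0, 0, 0, 0, 0, 0.03, 20, 0, 0, 0, 0, 0, 0]
}}

```text
t: 13.55
eef_pos: [0.696, 0.0459, 0.1956]
orientation: [0.986, 0.166, 0.001, -0.0]
contact_force: [2.0, 1.8, -0.5]
width: 0.0354
```

```bash
python3 look.py s
```

```text
t 13.7 p [0.696  0.0459 0.1956] yaw_y -70.8 z [ 0.001  0.001 -1.   ] F [2.06 1.7  0.24] T [ 0.291 -0.244 -0.012] w 0.035 q6 1.27
meanF [ 2.15  1.98 -0.31] meanT [ 0.201 -0.179 -0.024]
hole px 257.13339775876375 181.46106374828798
```

View pics/s.png

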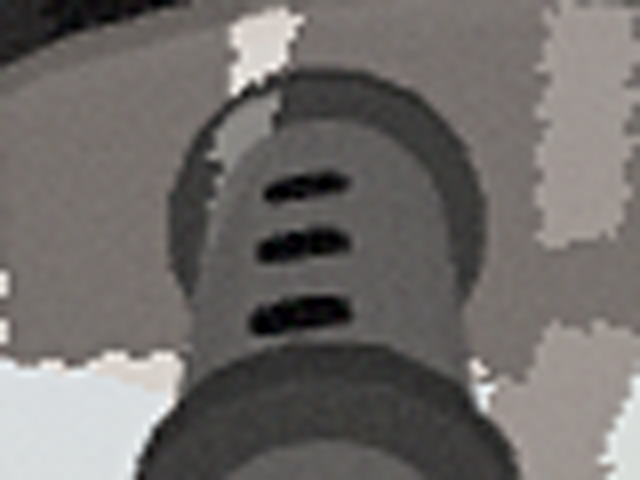

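Emit:
{"fn": "step_arm", "kwargs": {
  "series": [20, 0.01, -0.01, 0, 0, 0, 0.03, 20, 0, 0, 0, 0, 0, 0.03, 20, 0, 0, 0, 0, 0, 0.03, 20, 0, 0, 0, 0, 0, 0]
}}

```text
t: 14.1
eef_pos: [0.696, 0.046, 0.1955]
orientation: [0.993, 0.122, 0.0, -0.0]
contact_force: [2.4, 0.4, 0.5]
width: 0.0352
```

```bash
python3 look.py t
```

```text
t 14.25 p [0.696  0.0459 0.1956] yaw_y -75.94 z [ 0.001  0.    -1.   ] F [0.89 1.2  1.48] T [ 0.161 -0.136 -0.099] w 0.0351 q6 1.36
meanF [1.72 0.71 0.71] meanT [ 0.17  -0.124 -0.065]
hole px 255.54817594205525 181.57798569624163
```

View pics/t.png

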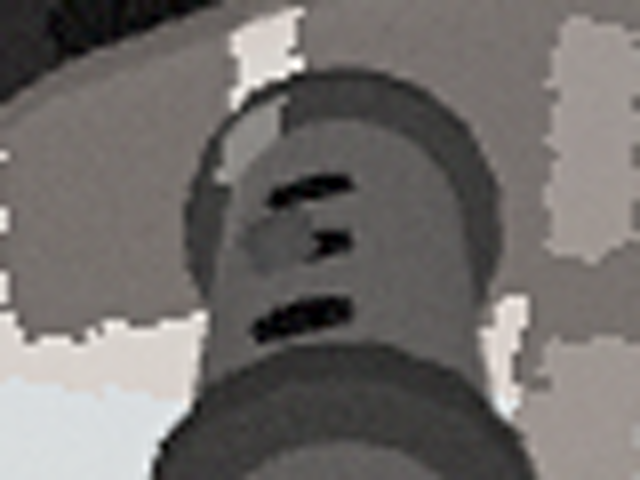

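Emit:
{"fn": "step_arm", "kwargs": {
  "series": [20, 0, 0, 0, 0, 0, 0.02, 20, 0, 0, 0, 0, 0, 0.02, 20, 0, 0, 0, 0, 0, 0]
}}

```text
t: 14.55
eef_pos: [0.696, 0.0459, 0.1955]
orientation: [0.995, 0.102, 0.0, -0.0]
contact_force: [1.8, 1.6, 0.5]
width: 0.0352
```

```bash
python3 look.py u
```

```text
t 14.7 p [0.696  0.0459 0.1954] yaw_y -78.27 z [ 0.001  0.    -1.   ] F [1.86 1.22 1.92] T [ 0.197 -0.192 -0.018] w 0.0347 q6 1.4
meanF [1.86 1.3  1.3 ] meanT [ 0.183 -0.207 -0.071]
hole px 254.8256795499426 181.6648231018145
```

View pics/u.png

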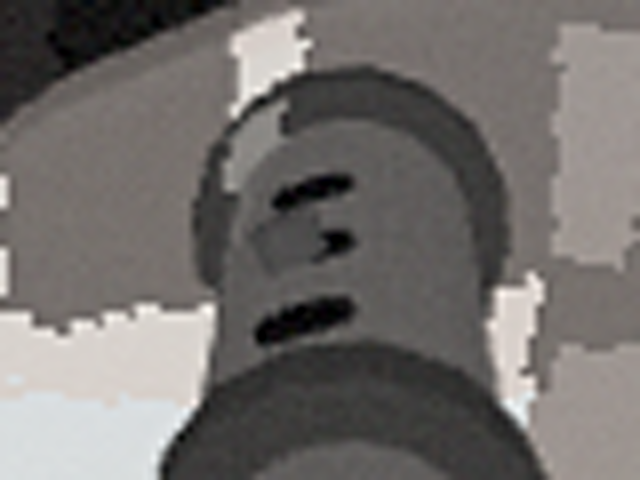

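Emit:
{"fn": "step_arm", "kwargs": {
  "series": [40, 0, 0, 0, 0, 0, 0, 50, 0, 0, 0, 0, 0, 0, 70, 0, 0, 0, 0, 0, 0, 88, 0, 0, 0, 0, 0, 0, 88, 0, 0, 0, 0, 0, 0, 88, 0, 0, 0, 0, 0, 0]
}}

```text
t: 15.3
eef_pos: [0.6957, 0.0458, 0.1951]
orientation: [0.995, 0.102, -0.0, 0.0]
contact_force: [-0.1, -0.2, -0.5]
width: 0.0779
```

```bash
python3 look.py v
```

```text
t 15.45 p [0.6958 0.0459 0.1952] yaw_y -78.26 z [-0. -0. -1.] F [ 0.39  0.35 -0.05] T [ 0.013  0.149 -0.038] w 0.0871 q6 1.4
meanF [-0.07  0.08  0.05] meanT [0.007 0.143 0.014]
hole px 254.78705353989284 181.39305527636841
```

View pics/v.png

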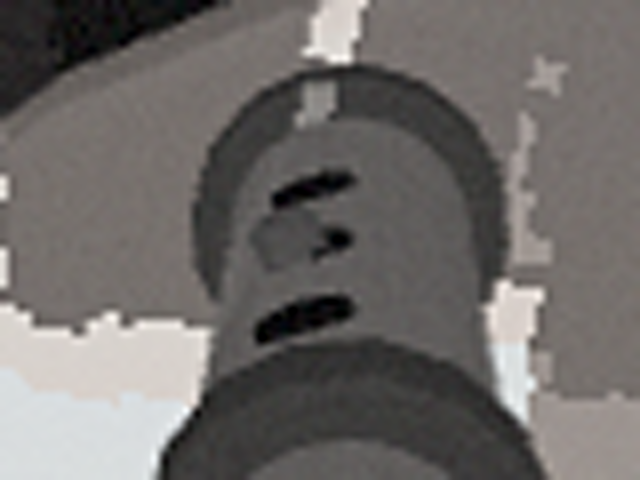

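Released; the button stays in the middle hole. Now I back straight off upward and check.

Emit:
{"fn": "step_arm", "kwargs": {
  "series": [88, 0, 0, -0.3, 0, 0, 0, 88, 0, 0, -0.7, 0, 0, 0, 88, 0, 0, -1, 0, 0, 0, 88, 0, 0, -1, 0, 0, 0, 88, 0, 0, -1, 0, 0, 0, 88, -0.8, 0, -0.5, 0, 0, 0, 88, -1, 0, 0, 0, 0, 0, 88, -0.5, 0, 0, 0, 0, 0, 88, 0, 0, 0, 0, 0, 0, 88, 0, 0, 0, 0, 0, 0]
}}

```text
t: 16.45
eef_pos: [0.6286, 0.0319, 0.3312]
orientation: [0.995, 0.102, 0.001, 0.0]
contact_force: [0.6, -0.1, -0.1]
width: 0.0881
```

```bash
python3 - <<'E'
from h import *
st()
for n in ["wrist","scene"]:
    p=camera(n);cv2.imwrite(f"pics/w_{n}.png",cv2.resize(p["color"][:,:,::-1],(768,576)))
    for t in ["foot_top","target_hole","jar","vial","carton","pick_bin"]:
        print(n,t,[(round(d["score"],2),[round(float(x),4) for x in d["centre"]]) for d in landmark_of(p,t)][:2])
E
```

```text
t 16.45 p [0.6286 0.0319 0.3312] yaw_y -78.27 z [ 0.002  0.    -1.   ] F [ 0.62 -0.08 -0.13] T [-0.025  0.09   0.004] w 0.0881 q6 1.38
wrist foot_top [(0.85, [0.6964, 0.0465, 0.2296])]
wrist target_hole []
wrist jar [(0.58, [0.4215, 0.3807, 0.003])]
wrist vial [(0.79, [0.5554, 0.3358, 0.0017])]
wrist carton [(0.69, [0.4248, -0.3402, -0.002]), (0.62, [0.4227, 0.3774, 0.0011])]
wrist pick_bin [(0.89, [0.607, -0.3417, -0.0028])]
scene foot_top [(0.88, [0.6958, 0.0503, 0.2285])]
scene target_hole [(0.55, [0.7033, 0.053, 0.098]), (0.32, [0.6973, 0.0451, 0.2287])]
scene jar [(0.67, [0.4261, 0.3807, -0.0025])]
scene vial [(0.7, [0.55, 0.3333, -0.0017])]
scene carton [(0.65, [0.4248, -0.3421, 0.0019])]
scene pick_bin [(0.97, [0.6075, -0.3413, -0.0034])]
```

View pics/w_wrist.png

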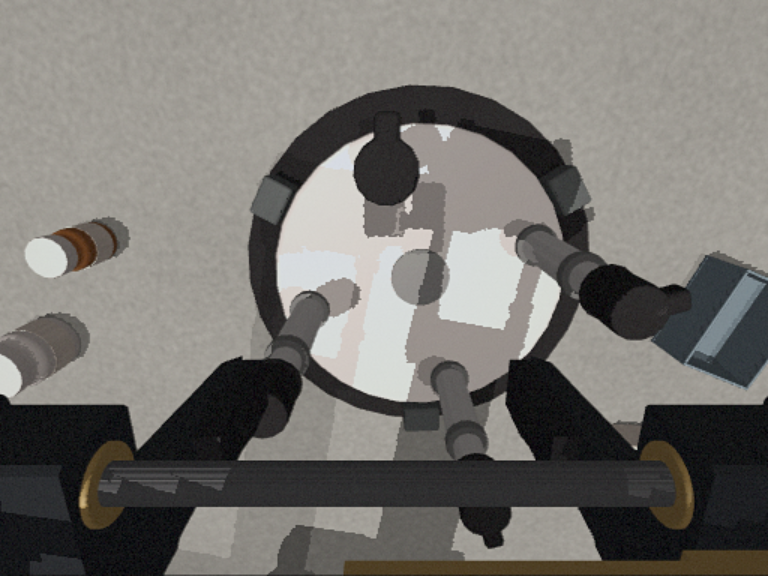

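View pics/w_scene.png

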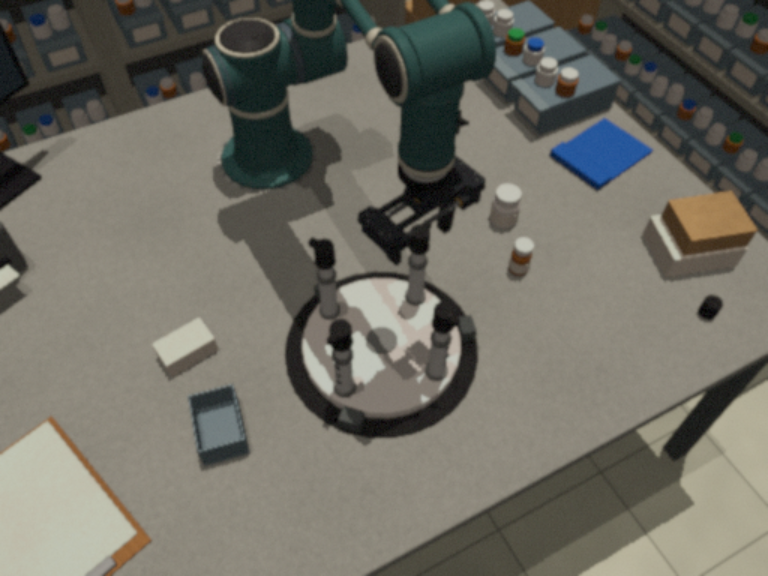

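```bash
python3 -c "
from workcell import hand_in
print(hand_in())"
```

```text
the job is handed in; nothing more can be done
None
```

The loose leg is set. Its button popped out through the middle hole and stayed there when I let go. I handed the job in at about 16.5 s of the 48 s allowed.

- **How it went:** I gripped the rubber foot and drew it up about 14 mm. Then I turned it clockwise in steps of about 5°, 43° in all, looking at the holes with the wrist camera almost every time. The button showed in the middle hole after about 40°. I turned it about 2° more to seat it, opened the gripper and backed off upward.
- **Order:** I lifted to height first and turned after, because the toe shows the button's direction only to 25°. Your task names the turn first.
- **Force on the button:** The turning moment read about 0.07 N m or less, near the leg's own rub of 0.06 N m, though the sensor noise is about as large. Side forces stayed around 6 N or less. The vertical force peaked near 9 N while lifting, before the button had popped.
- **Last checks:** With the gripper open, the picture showed the button in the middle hole, off-centre toward its counter-clockwise side. After I backed off, the foot top measured 229.6 mm (wrist camera) and 228.5 mm (scene camera), against 230 mm wanted. The two differ by 1 mm, within camera accuracy.
- **Other things:** The jar, vial and carton stand where they did at the start, within measuring error. The bin had no good starting measurement, but the arm never went near it.

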